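Open the filter box on the jeweller's bench

ROBOT

A 6-joint arm with a two-finger parallel gripper is mounted at the origin on the work surface. World frame = base frame: x ahead of the robot, y to its left, z up, the work surface at z = 0. Lengths are in m, angles in rad, forces in N, time in s.
With the tool pointing down it reaches from about 0.325 to 0.85 m from the base axis. Payload 4.4 kg.
Tool frame: the origin (TCP) lies at the very end of the fingers, on their centre line; the grasp point (between the pads) lies tcp_to_grasp behind it (tcp_to_grasp is the distance from the TCP to the grasp point, in m); z points along the fingers, y is the line along which they close (so a half turn about z gives the same grasp; the last joint's range is limited). The gripper opens to 94 mm and grips with 3 to 60 N. Pads are 16 mm wide; open, the fingers measure 119 mm over their backs; the gripper's body (75 mm by 177 mm) begins 78 mm behind the grasp point.
Start: joints at [1.032, 0.207, 1.542, -0, 1.393, -0.15], TCP at [0.217, 0.532, 0.179] pointing down, gripper open.
Joint ranges: [-2.73, 2.73], [-0.86, 2.22], [0.23, 2.46], [-1.11, 4.25], [0.08, 2.63], [-2.82, 2.82]. Speed limits (rad/s): [2.79, 2.79, 3.14, 3.14, 3.14, 3.14].

INTERFACE

Orientations are given as a 3x3 rotation matrix whose columns are the frame's x, y, z axes.
In Python, from workcell import * gives the robot as it stands. Calls block until the motion is done:
- move_ptp(position, orientation): joint-space move of the TCP to a pose.
- move_straight(position, ori=None, velocity=0.15, stop_force=None): straight line of the TCP; ori=None keeps the orientation; velocity is the mean speed in m/s. With stop_force (N) it stops when the force on the tool has changed by that much, and returns True; else False.
- set_joints(angles): joint-space move.
- ungrasp() and clamp(effort=None): open the fingers fully, or close them until they stop; effort is the grip in N (None keeps the last).
- hold(seconds).
- inverse_kinematics(position, orientation): joint angles nearest the present ones, or None.
- observe(): the state.
- read_camera(name): name is "scene" or "top" or "wrist"; returns the picture (420x560x3 uint8, red, green, blue); there is no depth.
- camera_model(name): a dict with "K" (3x3 intrinsics, pixels), "R" (3x3) and "t" (3): a world point X has camera coordinates R X + t. Camera axes: x right, y down, z forward; pixel columns grow to the right and rows downward; lengths in m; the calibration is good to about 2 mm. A picture is of the moment at which its call begins: read the wrist's pose just before it. camera_model takes no time and is no camera call; for the wrist camera it gives the pose at the moment of the call.
A pose or a line that the arm cannot do raises IKError and nothing moves.
- finish_job(): hands the job in; it is judged then, once.
The state is a dict: "time_s": time; "joint_pos": joint angles; "qvel": joint speeds; "tau": joint torques, N m; "ee_pos": TCP position; "orientation": TCP orientation; "force": force on the tool from outside, world axes, zero at the start; "ft_torque": the same for the moment, N m; "width": finger opening in m; "grip_force": force on a finger pad.
Only numpy, scipy, OpenCV 4.12 (cv2) and the standard library are available. Lean on these libraries where they do the work, as an engineer would, in place of code of your own. Each camera call takes 0.05 s, during which the arm holds its last target. There are 200 camera calls.

TASK

Open the grey dust-filter box on the bench: turn both steel wing fasteners a quarter turn, until their bars lie along the panel's front edge, then lift the panel by its handle until it stands upright, and leave it standing. Each fastener turns only one way and nothing shows which, so feel for it and do not force a fastener against its stop or pull at the locked panel. Leave the things lying around the box where they are.

Things in the scene. Friction and masses are not known exactly. Their poses are not given: they have to be found in the camera images.
- filterbox: The fixed grey sheet-metal box, 200 (x) x 260 (y) x 90 mm tall, under a 6 mm panel (panel's upper face at 96.5 mm). Origin: centre of its underside; x points from its front, which faces the robot, to the panel's hinge at the back, y to the left, z up. Wing fasteners stand 32 mm behind the front edge, 95 mm left and right of the middle; the handle is between them.
- grip_left (a point): Middle of the upright grip bar of the left wing fastener (+y side of the box): a plain steel bar 36 mm long, 12 mm wide, 26 mm tall on a round 30 mm boss, standing on the panel. The point is on the turning axis, 26 mm above the panel's upper face, 11 mm below the bar's top; the bar's underside is 11 mm above the panel. x runs along the bar, z is the turning axis (up while the panel is shut).
- grip_right (a point): Middle of the upright grip bar of the right wing fastener (-y side of the box): a plain steel bar 36 mm long, 12 mm wide, 26 mm tall on a round 30 mm boss, standing on the panel. The point is on the turning axis, 26 mm above the panel's upper face, 11 mm below the bar's top; the bar's underside is 11 mm above the panel. x runs along the bar, z is the turning axis (up while the panel is shut).
- wing_left (a joint): Turn of the left fastener, rad, anticlockwise from above positive. Locked near 0 (bar pointing from front edge to hinge; starts within 0.12). Unlocked at a quarter turn, + or -1.57 (end stop; bar along the front edge); clear past 1.2. Only one direction is open, drawn at random for each fastener, unseen: the other way a stop pin is met after about 0.5 rad, springy over 0.1 rad. Friction 0.08 N m; stays where left.
- wing_right (a joint): Turn of the right fastener, rad, anticlockwise from above positive. Locked near 0 (bar pointing from front edge to hinge; starts within 0.12). Unlocked at a quarter turn, + or -1.57 (end stop; bar along the front edge); clear past 1.2. Only one direction is open, drawn at random for each fastener, unseen: the other way a stop pin is met after about 0.5 rad, springy over 0.1 rad. Friction 0.08 N m; stays where left.
- tongue_left: Hidden cam tongue under the panel, fixed to the left wing fastener (origin on its axis at the panel's upper face, axes as the bar). A stop pin meets it 19 mm from the axis, so 0.3 N m beyond the friction presses it with 16 N. It breaks above 60 N, whether turned hard against the pin or pulled up against the box's rim by lifting the locked panel.
- tongue_right: Hidden cam tongue under the panel, fixed to the right wing fastener (origin on its axis at the panel's upper face, axes as the bar). A stop pin meets it 19 mm from the axis, so 0.3 N m beyond the friction presses it with 16 N. It breaks above 60 N, whether turned hard against the pin or pulled up against the box's rim by lifting the locked panel.
- panel (a joint): Opening angle of the top panel, rad: 0 shut (flat), 1.57 upright, stop at 1.75. About 0.4 kg; its stiff hinge (0.55 N m) holds it at any angle.
- panel_handle (a point): Middle of the handle's bar: a round steel bar 10 mm thick, 80 mm long along box y, standing on two end posts, its centre line 35 mm above the panel's face and 22 mm behind its front edge. x, y, z are the panel's axes (the box's while shut).
- panel_hinge (a point): Middle of the hinge line, which runs along box y at the back top edge of the box, 90.5 mm above the bench. The handle's bar is 178 mm in front of it and 41 mm above it while the panel is shut.
- benchblock: Bystander: steel bench block 60 x 60 x 22 mm. Origin: centre of its underside. Not to be moved by more than 30 mm.
- jar: Bystander: closed glass jar, 60 mm wide, 80 mm tall. Origin: centre of its underside. Not to be moved by more than 30 mm.
- hammer: Bystander: hammer with a wooden handle, lying behind the box. Origin: centre of its underside. Not to be moved by more than 30 mm.
- file: Bystander: hand tool with a wooden handle, lying. Origin: centre of its underside. Not to be moved by more than 30 mm.
- saucer: Bystander: small white bowl 80 mm wide, 30 mm tall. Origin: centre of its underside. Not to be moved by more than 30 mm.
- punch: Bystander: upright dark steel punch 22 mm wide, 75 mm tall. Origin: centre of its underside. Not to be moved by more than 30 mm.
- dapping: Bystander: turned dark wooden doming block 48 mm wide, 60 mm tall. Origin: centre of its underside. Not to be moved by more than 30 mm.

How it is judged:
On the way, in this order (a step that is already met when the one before it is completed fails the run):
1. both fasteners turned to unlocked (at least 1.2 rad) with the panel still shut ((value of joint wing_left above 1.2 rad or value of joint wing_left below -1.2 rad) and (value of joint wing_right above 1.2 rad or value of joint wing_right below -1.2 rad) and value of joint panel below 0.08 rad), for 0.2 s.
2. the panel is swung up to upright (at least 1.35 rad) (value of joint panel above 1.35 rad), for 0.2 s.
At the end, for the whole second after the job is handed in: The panel stands still by itself at 1.35 rad or more, both fasteners are still turned at least 1.2 rad from locked, either way (value of joint panel above 1.35 rad and velocity of joint panel between -0.05 and 0.05 rad/s and (value of joint wing_left above 1.2 rad or value of joint wing_left below -1.2 rad) and (value of joint wing_right above 1.2 rad or value of joint wing_right below -1.2 rad)); the robot touches nothing.
It fails at once if the left fastener's cam is forced (over 60 N) (contact force between tongue_left and anything else above 60 N).
It fails at once if the right fastener's cam is forced (over 60 N) (contact force between tongue_right and anything else above 60 N).
It fails at once if a bystander is pushed more than 30 mm away (distance of any of benchblock, jar, hammer, file, saucer, punch, dapping from where it was at the start of the episode above 0.03 m).
It also fails if it takes over 72 s, if anything falls off the work surface, if the arm or the gripper's body presses on something with over 40 N, if the wrist force passes 120 N, or if a joint passes its speed limit or range.

## Working session

There is one attempt and no reset: what is moved stays moved. The work goes in short steps, each a Python script; the robot and the scene stay as the last script left them, time stands still between calls to the robot, and variables do not carry over. Pictures are saved under pics/ and viewed, at most 10 in all, crops included, and the job is handed in when it is done.

```bash
mkdir -p pics; ls
python3 - <<'E'
from workcell import *
import cv2,numpy as np
s=observe();print({k:np.round(v,3) for k,v in s.items()})
for n in("scene","top"):
    cv2.imwrite(f"pics/{n}0.png",read_camera(n)[:,:,::-1]);c=camera_model(n);print(n,np.round(c["K"],1).tolist(),np.round(c["R"],3).tolist(),np.round(c["t"],3))
E
```

```text
pics
{'time_s': np.float64(0.0), 'joint_pos': array([ 1.032,  0.207,  1.543, -0.   ,  1.393, -0.151]), 'qvel': array([-0.   ,  0.001, -0.002, -0.001, -0.   ,  0.   ]), 'tau': array([ 1.0000e-03, -3.7086e+01, -2.8142e+01,  7.0000e-02,  3.6000e-02,
       -0.0000e+00]), 'ee_pos': array([0.217, 0.532, 0.178]), 'orientation': array([[-0.926,  0.378, -0.001],
       [ 0.378,  0.926, -0.002],
       [ 0.   , -0.002, -1.   ]]), 'force': array([-0.308, -0.328,  0.089]), 'ft_torque': array([ 0.012, -0.008, -0.016]), 'grip_force': np.float64(0.0), 'width': np.float64(0.094)}
scene [[400.3, 0.0, 282.9], [0.0, 400.3, 205.9], [0.0, 0.0, 1.0]] [[-0.061, 0.998, 0.01], [0.838, 0.057, -0.543], [-0.542, -0.025, -0.84]] [-0.028 -0.46   1.268]
top [[474.0, 0.0, 284.8], [0.0, 474.0, 203.4], [0.0, 0.0, 1.0]] [[-0.001, -1.0, -0.002], [-0.992, 0.001, -0.123], [0.123, 0.002, -0.992]] [0.066 0.621 1.335]
```

View pics/top0.png

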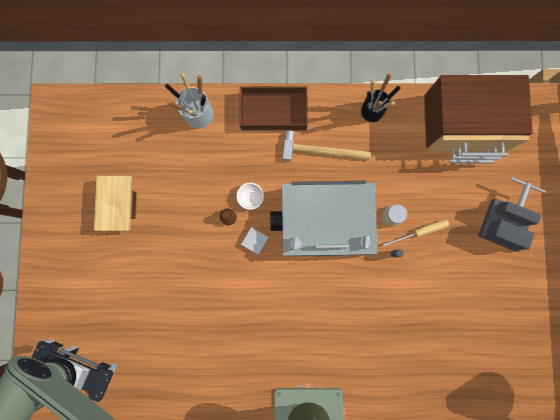

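View pics/scene0.png

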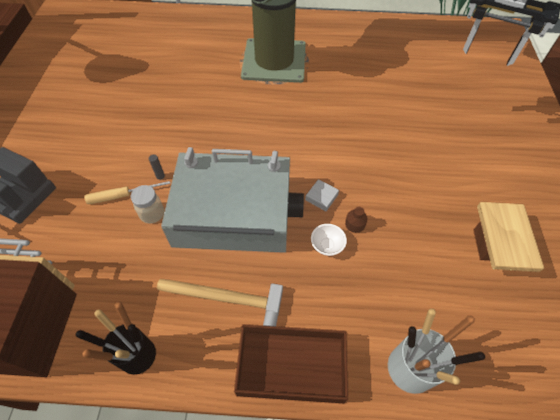

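The top view shows the panel's corners at about (282,183)-(377,256), with its front edge at row 256. The left fastener is near (295,242), the right near (366,241), and the handle between them. Next I cast these onto the plane at the panel's height, and go over for a close look.

```bash
cat > h.py <<'E'
from workcell import *
import cv2,numpy as np
def ray(n,u,v,z,c=None):
    c=c or camera_model(n);R,t=np.array(c["R"]),np.array(c["t"]);C=-R.T@t
    d=R.T@np.linalg.inv(c["K"])@np.array([u,v,1.]);return C+d*(z-C[2])/d[2]
def down(a): # tool down, closing line y at angle a from world x
    y=np.array([np.cos(a),np.sin(a),0]);z=np.array([0,0,-1.]);return np.column_stack([np.cross(y,z),y,z])
E
python3 - <<'E'
from h import *
im=cv2.imread("pics/top0.png");roi=im[170:270,270:390]
hsv=cv2.cvtColor(im,cv2.COLOR_BGR2HSV);m=((hsv[...,1]<60)&(hsv[...,2]>90)).astype(np.uint8)
m=cv2.morphologyEx(m,cv2.MORPH_OPEN,np.ones((7,7)))
n,l,st,_=cv2.connectedComponentsWithStats(m);i=l[205,330];c=cv2.findContours((l==i).astype(np.uint8),0,2)[0][0]
r=cv2.minAreaRect(c);print(r,st[i]);P=[ray("top",u,v,.0965) for u,v in cv2.boxPoints(r)];print(np.round(P,4))
for uv in[(295,242),(366,241)]:print(np.round(ray("top",*uv,.1225),4))
cv2.imwrite("pics/crop.png",cv2.resize(roi,None,fx=6,fy=6,interpolation=2))
E
```

```text
((328.9787902832031, 217.78985595703125), (73.95353698730469, 93.91537475585938), 88.99491119384766) [ 282  181   95   75 6890]
[[ 0.675   0.0753  0.0965]
 [ 0.6794 -0.1868  0.0965]
 [ 0.4742 -0.1854  0.0965]
 [ 0.4699  0.0717  0.0965]]
[0.5058 0.0383 0.1225]
[ 0.5084 -0.1528  0.1225]
```

View pics/crop.png

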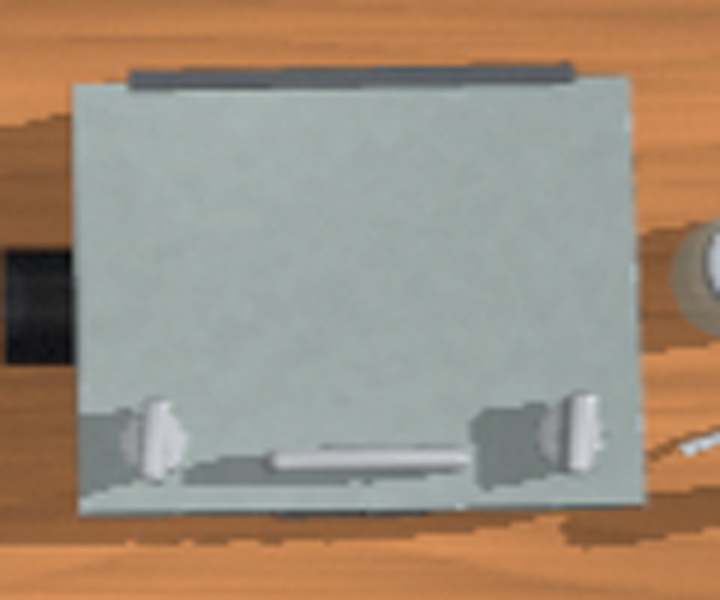

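The enlarged crop shows the left bar's top at about (157,437), the right bar's top at (583,432) and the handle at (368,459), all in crop pixels. Fastener spacing comes out at 191 mm against 190 nominal, so the scale agrees. Now I take wrist views from above each fastener.

Run:
```python
from h import *
print("t2g",globals().get("tcp_to_grasp"))
for n,u,v,z in[("L",296.2,242.8,.1335),("R",367.2,242,.1335),("H",331.3,246.5,.1365)]:print(n,np.round(ray("top",u,v,z),4))
for n,x,y in[("L",.51,.04),("R",.51,-.152)]:
  for a in(-np.pi/2,np.pi/2):
    for d in(-.6,0,.6,1.6,-1.6):
      q=inverse_kinematics([x,y,.115],down(a+d));print(n,round(a,2),d,None if q is None else np.round(q,2))
print("obs",[round(v,3) for v in inverse_kinematics([.47,-.057,.32],down(-np.pi/2))])
move_ptp([.47,-.057,.32],down(-np.pi/2))
cv2.imwrite("pics/w1.png",read_camera("wrist")[:,:,::-1]);c=camera_model("wrist");np.savez("w1.npz",**{k:np.array(c[k]) for k in"KRt"});print(np.round(-np.array(c["R"]).T@c["t"],3),observe()["time_s"])
```

```text
t2g 0.0188
L [0.5032 0.0353 0.1335]
R [ 0.5052 -0.1541  0.1335]
H [ 0.4932 -0.0579  0.1365]
L -1.57 -0.6 [-0.09  0.14  1.76 -0.    1.24  2.08]
L -1.57 0 [-0.09  0.14  1.76 -0.    1.24  1.48]
L -1.57 0.6 [-0.09  0.14  1.76 -0.    1.24  0.88]
L -1.57 1.6 [-0.09  0.14  1.76 -0.    1.24 -0.12]
L -1.57 -1.6 None
L 1.57 -0.6 [-0.09  0.14  1.76 -0.    1.24 -1.06]
L 1.57 0 [-0.09  0.14  1.76 -0.    1.24 -1.66]
L 1.57 0.6 [-0.09  0.14  1.76 -0.    1.24 -2.26]
L 1.57 1.6 None
L 1.57 -1.6 [-0.09  0.14  1.76 -0.    1.24 -0.06]
R -1.57 -0.6 [-0.45  0.18  1.71 -0.    1.25  1.72]
R -1.57 0 [-0.45  0.18  1.71 -0.    1.25  1.12]
R -1.57 0.6 [-0.45  0.18  1.71 -0.    1.25  0.52]
R -1.57 1.6 [-0.45  0.18  1.71 -0.    1.25 -0.48]
R -1.57 -1.6 [-0.45  0.18  1.71 -0.    1.25  2.72]
R 1.57 -0.6 [-0.45  0.18  1.71 -0.    1.25 -1.42]
R 1.57 0 [-0.45  0.18  1.71 -0.    1.25 -2.02]
R 1.57 0.6 [-0.45  0.18  1.71 -0.    1.25 -2.62]
R 1.57 1.6 [-0.45  0.18  1.71 -0.    1.25  2.66]
R 1.57 -1.6 [-0.45  0.18  1.71 -0.    1.25 -0.42]
obs [np.float64(-0.304), np.float64(-0.089), np.float64(1.568), np.float64(-0.0), np.float64(1.663), np.float64(1.267)]
[ 0.55  -0.056  0.525] 2.4917
```

View pics/w1.png

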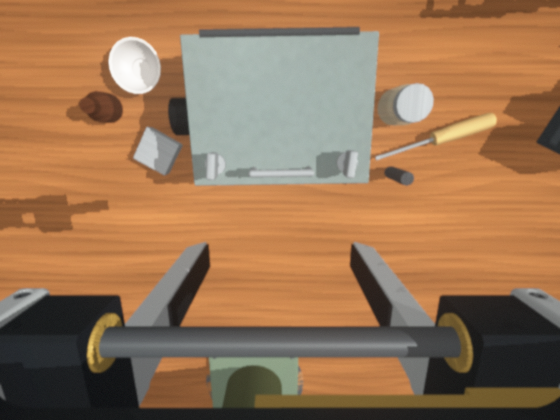

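The wrist view shows the left bar at (211,166), the right bar at (351,163) and the handle at (282,173). The closed panel is undisturbed. I refine these with a mask of bright pixels.

Run:
```python
from h import *
c=dict(np.load("w1.npz"));im=cv2.imread("pics/w1.png");g=cv2.cvtColor(im,6)
# brightness relative to the panel, 4x enlarged rois
for n,(u0,v0,u1,v1),z in[("L",(198,148,230,182),.1335),("R",(338,146,366,180),.1335),("H",(244,164,320,180),.1365)]:
    r=cv2.resize(g[v0:v1,u0:u1],None,fx=4,fy=4,interpolation=cv2.INTER_CUBIC)
    med=np.median(r);m=(r>med+ (28 if n!="H" else 28)).astype(np.uint8)
    k,l,st,ce=cv2.connectedComponentsWithStats(m);i=1+np.argmax(st[1:,4])
    q=cv2.minAreaRect(cv2.findContours((l==i).astype(np.uint8),0,2)[0][0])
    P=[ray("",u0+(u-1.5)/4,v0+(v-1.5)/4,z,c) for u,v in cv2.boxPoints(q)];P=np.array(P)[:,:2]
    e=[P[1]-P[0],P[2]-P[1]];e.sort(key=np.linalg.norm);print(n,med,st[i],np.round(P.mean(0),4),"size",np.round([np.linalg.norm(x) for x in e],4),"dir",round(np.degrees(np.arctan2(e[1][1],e[1][0])),1))
hsv=cv2.cvtColor(im,cv2.COLOR_BGR2HSV);m=((hsv[...,1]<60)&(hsv[...,2]>90)).astype(np.uint8)
m=cv2.morphologyEx(m,cv2.MORPH_OPEN,np.ones((9,9)));l=cv2.connectedComponents(m)[1]
q=cv2.minAreaRect(cv2.findContours((l==l[100,280]).astype(np.uint8),0,2)[0][0]);print(np.round([ray("",u,v,.0965,c) for u,v in cv2.boxPoints(q)],4))
ims=[cv2.resize(im[140:190,190:240],(400,400)),cv2.resize(im[140:190,326:376],(400,400))];cv2.imwrite("pics/w1c.png",np.hstack(ims))
```

```text
L 175.0 [  46   30   18   91 1136] [0.5007 0.0355] size [0.005  0.0301] dir -6.1
R 170.0 [  47   28   31   94 1771] [ 0.5035 -0.1541] size [0.0078 0.031 ] dir -5.7
H 174.0 [  30   32  247   11 1590] [ 0.4928 -0.0588] size [0.0027 0.0819] dir -89.2
[[ 0.667   0.0725  0.0965]
 [ 0.6697 -0.1819  0.0965]
 [ 0.4724 -0.203   0.0965]
 [ 0.4688  0.0885  0.0965]]
```

View pics/w1c.png

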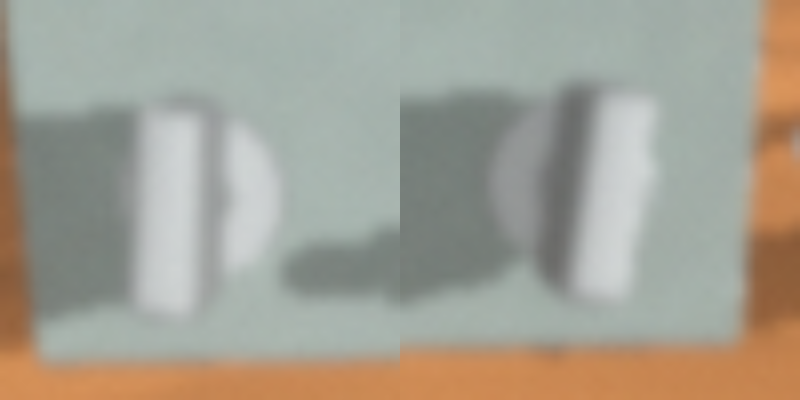

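The close-up shows the left bar's top centred at crop (168,210), tilted about -2°. The right bar's top is at (615,197), tilted about -7°. Both bars are still locked near zero. I start with the left: grip, then feel in 0.04 rad steps with a torque limit.

```bash
cat >> h.py <<'E'
OFF=.009; ZT=.111
def pose(ax,th,flip,z=ZT):   # th = bar's angle; grip OFF behind the axis, along the bar
    return [ax[0]+OFF*np.cos(th),ax[1]+OFF*np.sin(th),z],down(th+(np.pi/2 if flip else -np.pi/2))
def mz(ax,F0,T0):
    s=observe();F=s["force"]-F0;r=s["ee_pos"]-ax
    return s["ft_torque"][2]-T0[2]+r[0]*F[1]-r[1]*F[0],F
def grip(ax,th,flip):
    p,o=pose(ax,th,flip,.19);move_ptp(p,o);hold(.15);s=observe();F0,T0=s["force"].copy(),s["ft_torque"].copy()
    p,o=pose(ax,th,flip)
    if move_straight(p,o,velocity=.1,stop_force=8):print("TOUCHED on the way down",observe()["ee_pos"],observe()["force"]-F0);raise SystemExit
    clamp(40);s=observe();print("grip w",round(s["width"],4),"F",np.round(s["force"]-F0,1),"t",round(s["time_s"],1));return F0,T0
def turn(ax,th,goal,flip,F0,T0,lim=.3):
    n=int(np.ceil(abs(goal-th)/.06));log=[]
    for a in np.linspace(th,goal,n+1)[1:]:
        p,o=pose(ax,a,flip);move_straight(p,o,velocity=.05);m,F=mz(ax,F0,T0);log.append((round(a,2),round(m,2),round(np.hypot(F[0],F[1]),1)))
        if abs(m)>lim:break
    print(log,"t",round(observe()["time_s"],1));return a,abs(m)>lim
E
python3 - <<'E'
from h import *
c=dict(np.load("w1.npz"))
L=ray("",211,166.25,.1335,c);R=ray("",352.9,164.6,.1335,c);H=ray("",282,173,.1365,c);print(L,R,H)
Lt=np.array([.5032,.0353,.1335]);Rt=np.array([.5052,-.1541,.1335])
L=(L+Lt)/2;R=(R+Rt)/2;np.savez("ax.npz",L=L,R=R);print(L,R,np.linalg.norm(L-R))
F0,T0=grip(L,-.04,False)
hold(.2);print("m0",mz(L,F0,T0));np.savez("ft.npz",F0=F0,T0=T0)
a,b=turn(L,-.04,.2,False,F0,T0)
E
```

```text
[0.50098588 0.03585072 0.1335    ] [ 0.5031542  -0.15344346  0.1335    ] [ 0.49239361 -0.05893846  0.1365    ]
[0.50209294 0.03557536 0.1335    ] [ 0.5041771  -0.15377173  0.1335    ] 0.189358559291451
grip w 0.0001 F [-0.4  0.1  0.6] t 5.7
m0 (np.float64(-0.039640755140053933), array([ 0.72272137,  0.31287235, -0.89025485]))
[(np.float64(0.01), np.float64(-0.05), np.float64(0.6)), (np.float64(0.06), np.float64(-0.03), np.float64(0.6)), (np.float64(0.1), np.float64(-0.03), np.float64(0.2)), (np.float64(0.15), np.float64(0.01), np.float64(0.6)), (np.float64(0.2), np.float64(-0.01), np.float64(0.4))] t 7.2
```

The fingers closed on nothing, so something is off. I check the pose reached and look.

Run:
```python
from h import *
s=observe();print(s["ee_pos"],np.round(s["orientation"],3).tolist(),s["width"])
a=read_camera("wrist");cv2.imwrite("pics/w2.png",np.hstack([a[::,:,::-1][:, 100:460],cv2.resize(read_camera("scene")[120:220,150:310,::-1],(440,420))]))
```

```text
[0.51088753 0.03736269 0.11099326] [[0.98, 0.197, -0.0], [0.197, -0.98, 0.0], [-0.0, -0.0, -1.0]] 0.00036619866483448405
```

View pics/w2.png

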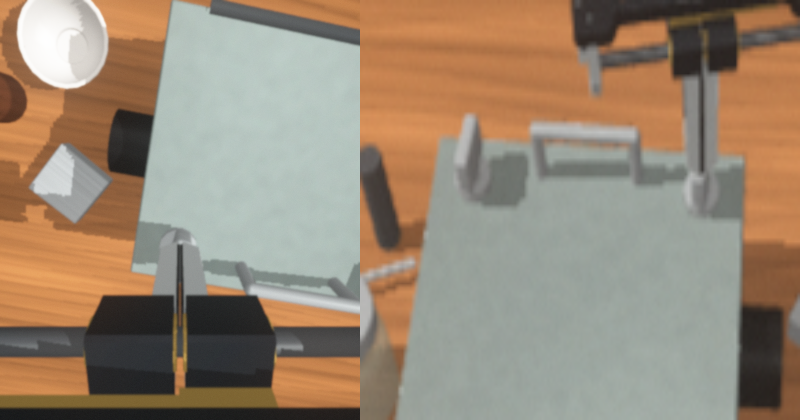

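Run:
```python
from h import *
a=read_camera("wrist")[200:330,220:340,::-1];b=read_camera("scene")[130:180,245:300,::-1]
print(observe()["grip_force"],observe()["width"])
cv2.imwrite("pics/w3.png",np.hstack([cv2.resize(a,(400,433)),cv2.resize(b,(400,433),interpolation=2)]))
```

```text
0.0 0.00015986786163836207
```

View pics/w3.png

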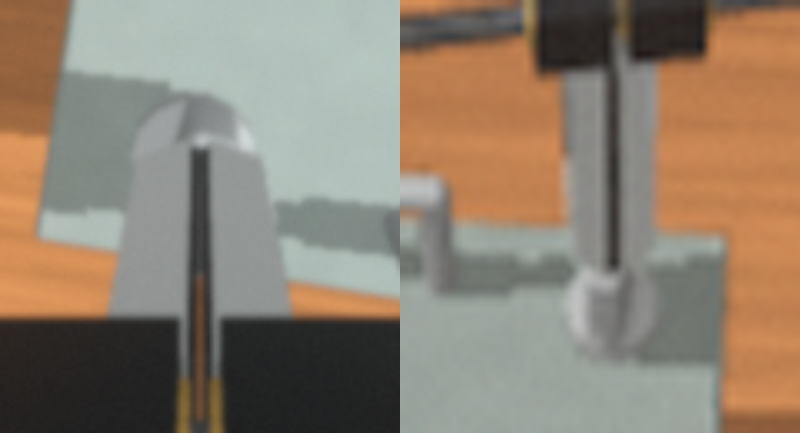

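Run:
```python
from h import *
def proj(n,X):
    c=camera_model(n);p=np.array(c["K"])@(np.array(c["R"])@X+c["t"]);return np.round(p[:2]/p[2],1)
s=observe()["ee_pos"]
for n in("scene","wrist"):
    print(n,"tcp",proj(n,s),"tcp z+.0225",proj(n,s+[0,0,.0225]),"axis@.1335",proj(n,np.load("ax.npz")["L"]),"axis-.03x",proj(n,s-[.03,0,0]))
print("tip seen: scene (274,161); wrist",220+200*120/400,200+145*130/433)
# triangulate bar top from first pics: scene
im=cv2.imread("pics/scene0.png");g=cv2.cvtColor(im,6)
cv2.imwrite("pics/s0c.png",cv2.resize(im[140:200,165:305],(800,343),interpolation=2))
for X in([.502,.0356,.1335],[.502,.0356,.1075],[.504,-.154,.1335],[.493,-.0585,.1365]):print(proj("scene",np.array(X)),proj("top",np.array(X)))
```

```text
scene tcp [273.4 165.8] tcp z+.0225 [273.3 159.4] axis@.1335 [272.8 156.3] axis-.03x [274.4 155.5]
wrist tcp [280.7 239. ] tcp z+.0225 [280.9 251.1] axis@.1335 [280.8 263.2] axis-.03x [273.1 274.3]
tip seen: scene (274,161); wrist 280.0 243.53348729792148
[272.9 156.2] [296.1 243.3]
[273.  163.7] [295.9 243.6]
[187.4 152.3] [367.2 242.5]
[230.8 149.9] [331.5 246.6]
```

View pics/s0c.png

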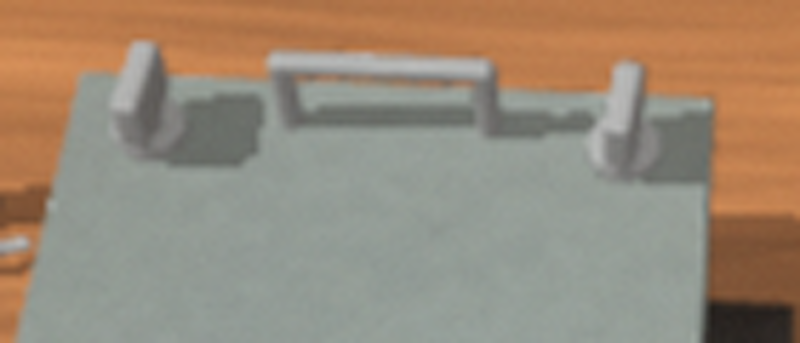

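The bar sits where I estimated: predicted (273,156), seen (274,156.6) in the scene view. The fingertips, though, look level with the bar's top instead of straddling it. I check the tip's real height from the known 94 mm opening in the wrist view.

Run:
```python
from h import *
c=dict(np.load("w1.npz"));K,R,t=c["K"],c["R"],c["t"]
im=cv2.imread("pics/w1.png");hsv=cv2.cvtColor(im,cv2.COLOR_BGR2HSV)
m=hsv[...,1]<60
for v in range(238,262,4):print(v,np.flatnonzero(m[v,150:420])[[0,-1]]+150,[int(x)+150 for x in np.flatnonzero(np.diff(m[v,150:420].astype(int)))])
T=np.array([.47,-.057,.32])
for dz in(0,.01,.0225,.03):
  for dx in(0,.008,.012):
    for h in(.047,):
      p=[K@(R@(T+[dx,s*h,dz])+t) for s in(1,-1)];print(dz,dx,np.round([q[:2]/q[2] for q in p],1).tolist())
```

```text
Traceback (most recent call last):
IndexError: index 0 is out of bounds for axis 0 with size 0
```

Run:
```python
from h import *
c=dict(np.load("w1.npz"));K,R,t=c["K"],c["R"],c["t"]
im=cv2.imread("pics/w1.png");hsv=cv2.cvtColor(im,cv2.COLOR_BGR2HSV)
m=hsv[...,1]<70
for v in range(238,274,5):print(v,[int(x)+150 for x in np.flatnonzero(np.diff(m[v,150:420].astype(int)))])
T=np.array([.47,-.057,.32])
for dz in(0,.01,.02,.03):
  for dx in(0,.008):
      p=[K@(R@(T+[dx,s*.047,dz])+t) for s in(1,-1)];print(dz,dx,np.round([q[:2]/q[2] for q in p],1).tolist())
```

```text
238 []
243 [200, 205, 353, 359]
248 [185, 204, 354, 373]
253 [181, 201, 357, 377]
258 [177, 198, 360, 381]
263 [173, 195, 363, 385]
268 [169, 192, 367, 389]
273 [165, 189, 369, 393]
0 0 [[218.7, 239.0], [343.9, 239.0]]
0 0.008 [[218.1, 228.9], [344.6, 228.9]]
0.01 0 [[215.9, 244.1], [346.9, 244.0]]
0.01 0.008 [[215.2, 233.6], [347.6, 233.6]]
0.02 0 [[212.8, 249.6], [350.1, 249.6]]
0.02 0.008 [[212.1, 238.7], [350.9, 238.7]]
0.03 0 [[209.5, 255.8], [353.7, 255.8]]
0.03 0.008 [[208.6, 244.4], [354.6, 244.4]]
```

The open fingertips appear 141–148 px apart at row 243, which fits real finger ends about 25–28 mm above the reported TCP. I check that by touching the panel's free face lightly with the closed fingers.

Run:
```python
from h import *
p=observe()["ee_pos"];o=down(-np.pi/2)
move_straight([p[0],p[1],.15],velocity=.2)
move_ptp([.57,-.03,.125],o);hold(.2);F0=observe()["force"].copy()
b=move_straight([.57,-.03,.06],velocity=.03,stop_force=4);s=observe();print(b,s["ee_pos"],s["force"]-F0,s["time_s"])
move_straight([.57,-.03,.15],velocity=.2);ungrasp();print(observe()["time_s"])
```

```text
True [ 0.56991277 -0.02997982  0.07067162] [0.20772929 1.53420449 5.62210235] 9.9583
11.9583
```

Contact came at a reported z of 0.0707, against the panel's 0.0965, so the real finger ends are 26 mm short of the reported TCP. I lower the grip height by that much and grip again.

```bash
sed -i 's/ZT=.111/ZT=.0855/; s/flip,.19)/flip,.135)/' h.py
python3 - <<'E'
from h import *
L=np.load("ax.npz")["L"]
F0,T0=grip(L,-.04,False);s=observe()
if s["width"]<.008:raise SystemExit
hold(.1);print("m0",mz(L,F0,T0))
a,b=turn(L,-.04,.7,False,F0,T0)
np.savez("L.npz",F0=F0,T0=T0,a=a);print(observe()["width"],b)
E
```

```text
grip w 0.0116 F [0.7 5.1 0.7] t 14.4
m0 (np.float64(-0.04389830496176164), array([-0.22566772,  4.22577214, -0.53678542]))
[(np.float64(0.02), np.float64(0.04), np.float64(4.8)), (np.float64(0.07), np.float64(0.03), np.float64(5.5)), (np.float64(0.13), np.float64(0.04), np.float64(4.9)), (np.float64(0.19), np.float64(0.02), np.float64(5.2)), (np.float64(0.24), np.float64(0.04), np.float64(5.0)), (np.float64(0.3), np.float64(0.06), np.float64(6.0)), (np.float64(0.36), np.float64(-0.0), np.float64(5.3)), (np.float64(0.42), np.float64(0.08), np.float64(5.1)), (np.float64(0.47), np.float64(0.06), np.float64(7.0)), (np.float64(0.53), np.float64(-0.08), np.float64(5.5)), (np.float64(0.59), np.float64(-0.32), np.float64(5.3))] t 17.3
0.011888083062700472 True
```

The left fastener meets its pin at about +0.55 rad (pin moment about 0.3 N m, roughly 12 N on the tongue), so its open direction is clockwise. I return, regrasp flipped by half a turn to stay in the wrist's range, and turn to -1.56.

```bash
cat >> h.py <<'E'
def fast(ax,th,goal,flip,F0,T0,lim=.35,step=.2):
    log=[]
    for a in np.linspace(th,goal,int(np.ceil(abs(goal-th)/step))+1)[1:]:
        p,o=pose(ax,a,flip);move_straight(p,o,velocity=.08);m,F=mz(ax,F0,T0);log.append((round(a,2),round(m,2),round(np.hypot(F[0],F[1]),1)))
        if abs(m)>lim:break
    print(log,"t",round(observe()["time_s"],1));return a,abs(m)>lim
def release():
    ungrasp();p=observe()["ee_pos"];move_straight([p[0],p[1],.135],velocity=.25);print("free t",round(observe()["time_s"],1))
E
python3 - <<'E'
from h import *
L=np.load("ax.npz")["L"];d=np.load("L.npz")
th,_=fast(L,float(d["a"]),-.02,False,d["F0"],d["T0"],lim=.6,step=.31)
release()
F0,T0=grip(L,th,True)
if observe()["width"]<.008:raise SystemExit
a,b=turn(L,th,-.74,True,F0,T0)
if b:print("blocked?");raise SystemExit
a,b=fast(L,a,-1.5,True,F0,T0)
if not b:a,b=turn(L,a,-1.57,True,F0,T0)
print(a,b)
E
```

```text
[(np.float64(0.28), np.float64(-0.09), np.float64(5.2)), (np.float64(-0.02), np.float64(-0.15), np.float64(5.0))] t 18.2
free t 19.8
grip w 0.0117 F [0.8 5.1 0.2] t 24.5
[(np.float64(-0.08), np.float64(-0.05), np.float64(4.9)), (np.float64(-0.14), np.float64(-0.09), np.float64(5.2)), (np.float64(-0.2), np.float64(-0.05), np.float64(5.9)), (np.float64(-0.26), np.float64(-0.06), np.float64(5.2)), (np.float64(-0.32), np.float64(-0.08), np.float64(4.6)), (np.float64(-0.38), np.float64(-0.1), np.float64(5.2)), (np.float64(-0.44), np.float64(-0.07), np.float64(5.1)), (np.float64(-0.5), np.float64(-0.07), np.float64(5.3)), (np.float64(-0.56), np.float64(-0.02), np.float64(4.6)), (np.float64(-0.62), np.float64(-0.08), np.float64(4.8)), (np.float64(-0.68), np.float64(-0.08), np.float64(4.5)), (np.float64(-0.74), np.float64(-0.06), np.float64(5.6))] t 27.5
[(np.float64(-0.93), np.float64(-0.11), np.float64(6.1)), (np.float64(-1.12), np.float64(-0.02), np.float64(4.4)), (np.float64(-1.31), np.float64(-0.08), np.float64(4.9)), (np.float64(-1.5), np.float64(-0.11), np.float64(5.0))] t 28.9
[(np.float64(-1.54), np.float64(-0.11), np.float64(4.4)), (np.float64(-1.57), np.float64(0.31), np.float64(4.8))] t 29.4
-1.57 True
```

Left is unlocked at its end stop. Now the right fastener, where a single branch covers both directions.

Run:
```python
from h import *
release()
R=np.load("ax.npz")["R"]+[0,.0005,0];th=-.12
F0,T0=grip(R,th,False)
if observe()["width"]<.008:raise SystemExit
a,b=fast(R,th,.28,False,F0,T0,step=.2,lim=.3)
if not b:a,b=turn(R,a,.72,False,F0,T0,lim=.3)
if b and a>.85:raise SystemExit
if b:
    a,_=fast(R,a,-.1,False,F0,T0,lim=.7,step=.35);s=-1
else:s=1
if s<0: a,b=fast(R,a,-.4,False,F0,T0);a,b=turn(R,a,-.7,False,F0,T0) 
a,b=fast(R,a,s*1.48,False,F0,T0)
if not b:a,b=turn(R,a,s*1.57,False,F0,T0)
print(a,b,observe()["width"])
```

```text
free t 31.0
grip w 0.0115 F [ 0.4  2.4 -1.4] t 34.3
[(np.float64(0.08), np.float64(0.06), np.float64(3.7)), (np.float64(0.28), np.float64(0.13), np.float64(4.8))] t 35.0
[(np.float64(0.34), np.float64(0.13), np.float64(4.7)), (np.float64(0.39), np.float64(0.05), np.float64(5.8)), (np.float64(0.44), np.float64(0.12), np.float64(4.9)), (np.float64(0.5), np.float64(0.04), np.float64(5.3)), (np.float64(0.55), np.float64(-0.09), np.float64(5.4)), (np.float64(0.61), np.float64(-0.37), np.float64(5.1))] t 36.5
[(np.float64(0.37), np.float64(-0.06), np.float64(6.2)), (np.float64(0.14), np.float64(-0.09), np.float64(5.5)), (np.float64(-0.1), np.float64(-0.06), np.float64(6.2))] t 37.6
[(np.float64(-0.25), np.float64(-0.01), np.float64(7.6)), (np.float64(-0.4), np.float64(-0.03), np.float64(7.0))] t 38.2
[(np.float64(-0.46), np.float64(-0.06), np.float64(7.0)), (np.float64(-0.52), np.float64(-0.12), np.float64(6.2)), (np.float64(-0.58), np.float64(-0.1), np.float64(6.9)), (np.float64(-0.64), np.float64(-0.04), np.float64(7.0)), (np.float64(-0.7), np.float64(-0.1), np.float64(7.4))] t 39.5
[(np.float64(-0.9), np.float64(-0.04), np.float64(6.9)), (np.float64(-1.09), np.float64(-0.01), np.float64(7.7)), (np.float64(-1.28), np.float64(-0.11), np.float64(6.8)), (np.float64(-1.48), np.float64(-0.02), np.float64(8.5))] t 40.8
[(np.float64(-1.52), np.float64(-0.06), np.float64(7.8)), (np.float64(-1.57), np.float64(0.26), np.float64(7.8))] t 41.3
-1.57 False 0.011446374034526112
```

Both fasteners are at their open ends, at t = 41 s. Next I release and check reachability for the two-stage lift. Stage one grips the handle with the tool tilting along. Stage two pushes the panel's underside from the front, because opening the fingers behind an upright panel would knock it.

```bash
cat >> h.py <<'E'
from scipy.spatial.transform import Rotation as Ro
YAW=.011;EX=np.array([np.cos(YAW),np.sin(YAW),0]);EZ=np.array([0,0,1.])
HB=np.array([.4929,-.0585,.1315]);HG=HB+.178*EX-.041*EZ;TIP=.0258
def lift(phi,tau,extra=0): # TCP pose holding the bar at panel angle phi, tool tilted tau
    b=HG+EX*(-.178*np.cos(phi)+.041*np.sin(phi))+EZ*(.178*np.sin(phi)+.041*np.cos(phi))
    o=Ro.from_rotvec(tau*np.cross(EZ,EX)).as_matrix()@down(YAW)
    return b+o[:,2]*(.009+TIP-extra),o
def push(r,phi,beta,back=0,s=1): # tip on the underside, r from hinge
    z=np.cos(beta)*EX-np.sin(beta)*EZ;y=s*np.cross(EZ,EX);o=np.column_stack([np.cross(y,z),y,z])
    t=HG+r*(-EX*np.cos(phi)+EZ*np.sin(phi));return t+z*(TIP-back),o
E
python3 - <<'E'
from h import *
def q(p):
    j=inverse_kinematics(*p);return None if j is None else np.round(j,2).tolist()
for phi,tau in[(0,0),(.5,.3),(.9,.5),(1,.6),(1.1,.7),(1.2,.9)]:print(phi,tau,q(lift(phi,tau)),q(lift(phi,tau,.08)))
for s in(1,-1):
  for be in(0,.3,.6):
    print(s,be,[q(push(.16,ph,be,bk,s)) for ph,bk in((.9,.08),(.9,.0),(1.57,0))])
E
```

```text
0 0 [-0.29, 0.13, 1.82, -0.0, 1.2, -0.3] [-0.29, 0.04, 1.73, -0.0, 1.37, -0.3]
0.5 0.3 [-0.23, 0.35, 1.4, -0.07, 1.69, -0.23] [-0.22, 0.35, 1.24, -0.07, 1.84, -0.24]
0.9 0.5 [-0.19, 0.59, 1.02, -0.11, 2.02, -0.22] [-0.18, 0.66, 0.77, -0.11, 2.2, -0.23]
1 0.6 [-0.18, 0.7, 0.86, -0.13, 2.16, -0.23] [-0.17, 0.82, 0.55, -0.14, 2.36, -0.25]
1.1 0.7 [-0.17, 0.83, 0.69, -0.16, 2.31, -0.24] [-0.16, 1.01, 0.26, -0.2, 2.56, -0.29]
1.2 0.9 [-0.15, 1.05, 0.39, -0.24, 2.58, -0.31] None
1 0 [None, None, [-0.44, 0.28, 2.28, 2.61, 1.05, 1.85]]
1 0.3 [None, None, [-0.42, 0.02, 2.23, 2.23, 0.53, 2.27]]
1 0.6 [[-0.65, -0.58, 2.39, 0.91, 0.7, -2.76], None, [-0.37, -0.07, 2.07, 1.01, 0.38, -2.77]]
-1 0 [None, None, [-0.44, 0.28, 2.28, 2.61, 1.05, -1.29]]
-1 0.3 [None, None, [-0.42, 0.02, 2.23, 2.23, 0.53, -0.87]]
-1 0.6 [[-0.65, -0.58, 2.39, 0.91, 0.7, 0.38], [-0.5, -0.26, 2.31, 1.17, 0.46, 0.13], [-0.37, -0.07, 2.07, 1.01, 0.38, 0.37]]
```

Run:
```python
from h import *
def q(p,d=(0,0,0)):
    j=inverse_kinematics(np.array(p[0])+d,p[1]);return None if j is None else np.round(j,2).tolist()
for phi,tau in((1.0,.55),(1.05,.6)):
  print(phi,[q(lift(phi,tau)),q(lift(phi,tau,.05)),q(lift(phi,tau,.05),(-.05,0,.06)),q(lift(phi,tau,.03),(-.1,0,.1))])
for r in(.16,.18):
  for be in(.7,.85,1.0):
    print(r,be,[q(push(r,ph,be,bk,-1)) for ph,bk in((.8,.05),(.9,0),(1.2,0),(1.54,0),(1.4,.06))])
release()
```

```text
1.0 [[-0.18, 0.67, 0.91, -0.12, 2.11, -0.22], [-0.17, 0.72, 0.74, -0.12, 2.22, -0.23], [-0.19, 0.58, 0.84, -0.13, 2.26, -0.25], [-0.2, 0.43, 1.01, -0.14, 2.24, -0.27]]
1.05 [[-0.18, 0.72, 0.82, -0.13, 2.18, -0.23], [-0.17, 0.79, 0.63, -0.14, 2.3, -0.24], [-0.18, 0.64, 0.75, -0.15, 2.33, -0.26], [-0.19, 0.48, 0.94, -0.16, 2.3, -0.27]]
0.16 0.7 [[-0.56, -0.45, 2.32, 0.76, 0.64, 0.52], [-0.47, -0.26, 2.24, 0.84, 0.5, 0.47], [-0.41, -0.19, 2.13, 0.74, 0.49, 0.61], [-0.36, -0.07, 2.01, 0.67, 0.46, 0.71], [-0.43, -0.29, 2.11, 0.62, 0.6, 0.74]]
0.16 0.85 [[-0.48, -0.39, 2.18, 0.48, 0.74, 0.82], [-0.42, -0.22, 2.13, 0.49, 0.62, 0.82], [-0.37, -0.15, 2.02, 0.43, 0.64, 0.92], [-0.33, -0.04, 1.89, 0.38, 0.63, 1.0], [-0.38, -0.23, 1.97, 0.38, 0.76, 0.99]]
0.16 1.0 [[-0.42, -0.3, 2.05, 0.3, 0.88, 1.01], [-0.38, -0.16, 2.01, 0.29, 0.78, 1.03], [-0.34, -0.09, 1.9, 0.26, 0.81, 1.09], [-0.3, 0.02, 1.77, 0.23, 0.82, 1.15], [-0.34, -0.14, 1.82, 0.23, 0.94, 1.13]]
0.18 0.7 [[-0.59, -0.52, 2.32, 0.73, 0.71, 0.56], [-0.49, -0.32, 2.25, 0.78, 0.55, 0.53], [-0.42, -0.24, 2.13, 0.68, 0.53, 0.67], [-0.36, -0.1, 1.99, 0.62, 0.5, 0.77], [-0.44, -0.33, 2.09, 0.58, 0.65, 0.79]]
0.18 0.85 [[-0.51, -0.44, 2.19, 0.47, 0.8, 0.83], [-0.44, -0.28, 2.14, 0.48, 0.67, 0.84], [-0.38, -0.19, 2.01, 0.41, 0.68, 0.94], [-0.33, -0.06, 1.87, 0.36, 0.67, 1.02], [-0.39, -0.26, 1.95, 0.36, 0.8, 1.01]]
0.18 1.0 [[-0.44, -0.35, 2.05, 0.3, 0.93, 1.01], [-0.39, -0.21, 2.02, 0.29, 0.82, 1.03], [-0.34, -0.12, 1.89, 0.25, 0.85, 1.1], [-0.3, 0.0, 1.74, 0.22, 0.86, 1.16], [-0.34, -0.16, 1.8, 0.23, 0.98, 1.14]]
free t 43.0
```

Run:
```python
from h import *
p,o=lift(0,0,.05);move_ptp(p,o);F0=observe()["force"].copy()
p,o=lift(0,0)
if move_straight(p,o,velocity=.1,stop_force=8):print("touch",observe()["ee_pos"],observe()["force"]-F0);raise SystemExit
clamp(25);s=observe();print("w",s["width"],s["force"]-F0,s["time_s"])
if not .007<s["width"]<.014:raise SystemExit
for i,phi in enumerate(np.linspace(0,1.05,12)[1:]):
    p,o=lift(phi,.6*phi/1.05);move_straight(p,o,velocity=.08 if i<2 else .12);F=observe()["force"]-F0;print(round(phi,2),np.round(F,1),round(observe()["width"],4))
    if np.linalg.norm(F)>30:print("too much");break
print(observe()["time_s"])
cv2.imwrite("pics/l1.png",read_camera("scene")[:,:,::-1])
```

```text
w 0.009136153960556954 [ 1.79382222  0.0441434  -1.58076561] 47.4333
0.1 [ 2.8  0.1 -3.9] 0.0088
0.19 [ 2.4 -1.2 -3. ] 0.0091
0.29 [ 2.8 -0.1 -3.6] 0.0091
0.38 [ 1.9  0.4 -4.5] 0.0091
0.48 [ 1.2  0.4 -4.7] 0.0091
0.57 [-0.4  1.1 -4.6] 0.0092
0.67 [-2.   1.  -3.9] 0.0092
0.76 [-3.3  1.5 -3. ] 0.0095
0.86 [-4.1  1.2 -2.2] 0.0088
0.95 [-5.7  1.3 -1.1] 0.0087
1.05 [-5.8  3.5 -0.7] 0.009
50.7583
```

View pics/l1.png

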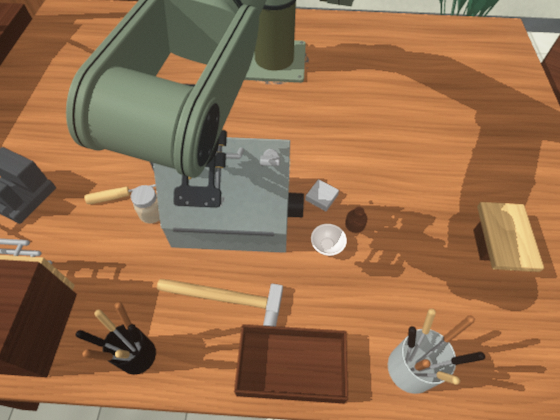

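The scene view shows the gripper over the handle, with the front of the box opening and the left fastener bar at about (270,157) visible on the lifted panel. The bystanders are unmoved, and the grip held at 9 mm with low forces. Now release, go round to the front and push upright.

Run:
```python
from h import *
ungrasp();p,o=lift(1.05,.6,.05);move_straight(p,o,velocity=.2);move_straight(p+[-.05,0,.06],o,velocity=.25)
w=push(.16,.8,np.pi/2-.1,0,-1)[1]
print(observe()["time_s"])
try: move_straight([.42,-.06,.34],w,velocity=.2)
except IKError as e: print(e); move_ptp([.42,-.06,.34],w)
p,o=push(.16,.8,.85,.05,-1)
try: move_straight(p,o,velocity=.15)
except IKError as e: print(e); move_ptp(p,o)
s=observe();F0=s["force"].copy();print(s["time_s"])
for phi in(.95,1.1,1.2,1.3,1.4,1.48,1.55):
    p,o=push(.16,phi,.85,0,-1);move_straight(p,o,velocity=.1);F=observe()["force"]-F0;print(phi,np.round(F,1),round(observe()["time_s"],1))
    if np.linalg.norm(F)>30:print("stop");break
```

```text
53.0083
56.1333
0.95 [0.5 0.8 0.6] 56.8
1.1 [-0.8  1.8 -2.7] 57.2
1.2 [-2.2  1.3 -2.2] 57.5
1.3 [ 0.4  1.7 -1.4] 57.9
1.4 [0.1 1.  0.1] 58.2
1.48 [0.  0.  0.2] 58.4
1.55 [-0.1  1.8 -0.1] 58.7
```

Run:
```python
from h import *
a=read_camera("scene")[90:300,120:340,::-1];b=read_camera("wrist")[:,:,::-1];t=read_camera("top")[150:280,250:400,::-1]
r=cv2.resize;cv2.imwrite("pics/p1.png",np.vstack([np.hstack([r(a,(400,382)),r(b,(400,382))]),r(np.hstack([t,read_camera("scene")[100:230,160:310,::-1]]),(800,218))[:218]]))
print(observe()["time_s"],observe()["ee_pos"])
```

```text
58.8917 [ 0.6845127  -0.05641782  0.23132636]
```

View pics/p1.png

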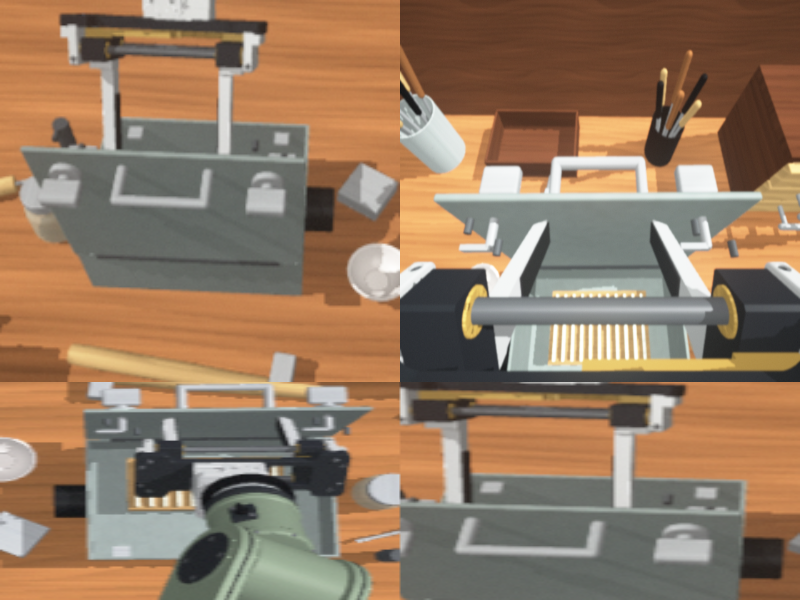

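The view shows the panel nearly upright with the open fingertips at its underside, both bars along the front edge, and the bystanders unmoved. I compute the angle from the upper edge: about (282..389, 166) in the top view, (132,172)-(289,175) in the scene view.

Run:
```python
from h import *
for n,pts in(("top",[(282,166),(335,166),(389,166)]),("scene",[(210,174)])):
    for u,v in pts:
        for z in(.285,.29):
            X=ray(n,u,v,z);dx=HG[0]-X[0];print(n,z,np.round(X,3),"phi~",round(np.arctan2(z-.0905,dx),3))
print(HG)
```

```text
top 0.285 [0.681 0.072 0.285] phi~ 1.621
top 0.29 [0.68  0.072 0.29 ] phi~ 1.615
top 0.285 [ 0.681 -0.055  0.285] phi~ 1.621
top 0.29 [ 0.68  -0.054  0.29 ] phi~ 1.614
top 0.285 [ 0.68  -0.184  0.285] phi~ 1.62
top 0.29 [ 0.679 -0.183  0.29 ] phi~ 1.614
scene 0.285 [ 0.674 -0.054  0.285] phi~ 1.585
scene 0.29 [ 0.677 -0.053  0.29 ] phi~ 1.604
[ 0.67088923 -0.05654204  0.0905    ]
```

The two views put the panel at about 1.6 rad (panel width 256 mm against 260 nominal). That is upright and past the 1.35 limit, so I back off and hand in.

Run:
```python
from h import *
p,o=push(.16,1.55,.85,.09,-1);move_straight(p,o,velocity=.1);hold(.5);s=observe();print(s["time_s"],np.round(s["force"],1))
g=read_camera("top");h=cv2.imread("pics/p1.png");cv2.imwrite("pics/e.png",g[:,:,::-1])
# panel edge row after backing off, at a column clear of the arm
col=g[150:200,290].astype(int);print([int(x) for x in col.sum(1)[8:32]])
print(finish_job())
```

```text
60.4417 [-0.4  0.1  0.2]
[619, 617, 610, 615, 623, 516, 346, 408, 484, 534, 311, 282, 284, 301, 352, 345, 338, 284, 250, 290, 463, 601, 380, 285]
the job is handed in; nothing more can be done
None
```

I handed the job in at about 60 s of the 72 s. Both fasteners were turned to their open stops, the panel measured about 1.6 rad in two camera views, and the robot was backed clear; the final stretch upright was pushed on the panel's underside instead of lifted by the handle, and I have not seen the judge's result.

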